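# Sink the spare bench dog

### The job

Three of the steel bench dogs wedge the round carved panel on the low bench; one more stands up by itself, off to one side, where it will be in the carver's way. Press that spare dog gently down with your fingertips until its top is flush with the bench top, then draw back clear of everything. Do not pull it up, leave the three dogs round the panel and the one already sunk as they are, and do not disturb the panel or the tools.

Things in the scene. Friction and masses are not known exactly. Their poses are not given: they have to be found in the camera images.
- spare_dog_top (a point): spare bench dog: a plain round steel peg, 25 mm in diameter, standing upright in one of the six 25 mm holes of the bench's two end columns, on its own, 100 mm or more from the dogs at the panel; the holes along its own column are 90 mm apart. At first it stands 18 to 30 mm above the bench top. A spring ball holds it at any height; it slides straight down under about 5 N. its point lies at the centre of its flat top, z up
- spare_dog (a joint): how far the spare dog is pushed down (m), growing downwards: 0.045 = top flush with the bench top; a step in the hole stops it at 0.046. It stays where it is left
- dog_a_top (a point): first of the three dogs that wedge the panel, like the spare one, 14 to 22 mm above the bench top, sliding as easily; leave alone; its point lies at the centre of its flat top, z up
- dog_b_top (a point): second dog that wedges the panel; leave alone; its point lies at the centre of its flat top, z up
- dog_c_top (a point): third dog that wedges the panel, on the panel's other side; leave alone; its point lies at the centre of its flat top, z up
- sunk_dog_top (a point): a like dog already sunk flush in another end-column hole; leave alone; its point lies at the centre of its flat top, z up
- bench: low bench standing fixed on the table: brown wooden plank top 306 (x) by 560 (y) by 40 mm on two feet, its flat top face 90 mm above the table; origin at the centre of its underside on the table, x across, y along its length. Holes in five columns at y = -200, -100, 0, 100, 200 mm, three each at x = -90, 0, 90 mm
- panel_face (a point): round pale wooden panel 213 mm in diameter, 26 mm thick, with a carved rosette, loose but wedged between three dogs flat on the bench; its point lies at the centre of its upper face
- gouge_wide: carving gouge lying on the panel, about 210 mm long, handle 24 mm thick; origin under the handle, x towards the blade
- gouge_narrow: carving gouge lying on the table at the bench's left (+y) end, about 225 mm long, handle 24 mm thick; origin under the handle, x towards the blade
- mallet: round wooden carver's mallet standing on its head on the table at the bench's right (-y) end, 92 mm in diameter, 264 mm tall; origin at the centre of its foot
- strop: leather-faced wooden honing block, 220 x 60 x 21 mm, on the table beyond the narrow gouge; origin at the centre of its underside

How it is judged:
By the outcome, as a careful person would: the job done as asked, in the order asked, and still so for the second after the job is handed in, with the robot touching nothing.
It also fails if it takes over 35 s, if anything falls off the work surface, if the arm or the gripper's body presses on something with over 40 N, if the wrist force passes 120 N, or if a joint passes its speed limit or range.

### The arm

A 6-joint arm with a two-finger parallel gripper is mounted at the origin on the work surface. World frame = base frame: x ahead of the robot, y to its left, z up, the work surface at z = 0. Lengths are in m, angles in rad, forces in N, time in s.
With the tool pointing down it reaches from about 0.3 to 0.875 m from the base axis. Payload 4.2 kg.
Tool frame: the origin (TCP) lies on the centre line of the jaws, within the pads' length; the fingertips stand 25 mm ahead of it and the grasp point (between the pads) lies 6 mm ahead of it; z points along the fingers, y is the line along which they close (so a half turn about z gives the same grasp; the last joint's range is limited). The gripper opens to 85 mm and grips with 20 to 120 N. Pads are 22 mm wide; open, the fingers measure 114 mm over their backs; the gripper's body (76 mm by 85 mm) begins 54 mm behind the grasp point. The pads swing forward as they close: fully open they stand 13 mm farther back than shut.
Start: joints at [1.3, 0.32, 1.565, -0, 1.257, -0.02], TCP at [0.143, 0.557, 0.256] pointing down, gripper open.
Joint ranges: [-3.11, 3.11], [-0.84, 2.01], [0.21, 2.61], [-1.34, 4.49], [0.05, 2.63], [-2.56, 2.56]. Speed limits (rad/s): [2.57, 2.57, 3.14, 3.14, 3.14, 3.14].

### API

Orientations are given as a unit quaternion [w, x, y, z].
In Python, from rig import bot, capture, camera_model, finish_job gives the robot as it stands.
- The arm moves only by the tool jog_arm, never from a script. Its argument "increments" is a list that holds one entry, the list of rows, each a list of 5 numbers: the shift along the tool's x, y, z each as a share of 0.05 m, from -1 to 1, then the turn about the tool's z as a share of 2 pi rad, from -1 to 1, then the opening, from -1 (shut) to 1 (fully open). In form: [[[tx, ty, tz, roll, gripper], ...]]. A call has 1 to 8 rows; each row shifts and turns the commanded pose from where the row before left it, along the tool's axes as they then stand; what a row does not reach is not made up. A row lasts 1/12 s, in which the tool goes at most 41.7 mm and 7.16 degrees, less where a joint would pass 70% of its speed; a pose out of reach is approached as far as the arm can. A call with a number of a shift or a turn outside -1 to 1 is refused whole. A call with a gripper value outside its range is refused whole. The fingers move at their own pace and stop on an object; the grip force is fixed at half the most. Time passes only in rows, so rows that do not move let the fingers close. It gives the time, the measured TCP pose, the force, the opening and the grip force at its end, in the units of the state.
- bot.state(): the state, without advancing time (a new reading comes with each control period).
- capture(name): name is "scene" or "top" or "wrist"; returns the picture (420x560x3 uint8, red, green, blue); there is no depth.
- camera_model(name): a dict with "intrinsics" (3x3 intrinsics, pixels), "k1" (the pictures are not rectified: a ray, as slopes to the right and down, at radius r is drawn at 1 + k1 r^2 times it, then the intrinsics apply), "R" (3x3) and "t" (3): a world point X has camera coordinates R X + t. Camera axes: x right, y down, z forward; pixel columns grow to the right and rows downward; lengths in m; the calibration is good to about 2 mm. A picture is of the moment at which its call begins: read the wrist's pose just before it. camera_model takes no time and is no camera call; for the wrist camera it gives the pose at the moment of the call.
- finish_job(): hands the job in; it is judged then, once.
The state is a dict: "time": time; "joint_pos": joint angles; "joint_velocities": joint speeds; "joint_efforts": joint torques, N m; "tcp_pos": TCP position; "tool_rot": TCP orientation; "force": force on the tool from outside, world axes, zero at the start; "moment": the same for the moment, N m; "gripper_width": opening from 0.0 (shut) to 1.0 (fully open); "finger_force": force on a finger pad.
Only numpy, scipy, OpenCV 4.12 (cv2) and the standard library are available. Lean on these libraries where they do the work, as an engineer would, in place of code of your own. Each camera call takes 0.05 s, during which the arm holds its last target. There are 200 camera calls.

## Working session

There is one attempt and no reset: what is moved stays moved. The work goes in short steps, Python scripts to look and compute and a tool call to move; the robot and the scene stay as the last step left them, time stands still between calls to the robot, and variables do not carry over. Pictures are saved under pics/ and viewed, at most 10 in all, crops included, and the job is handed in when it is done.

Besides the shell and the picture viewer there is one more tool, called in YAML: its name, and indented under it one key for each argument. jog_arm: Moves the arm, as the interface text tells. Shift numbers are shares of 0.05 m and turn numbers shares of 2 pi rad, none past 1 either way. Its arguments: {"type":"object","properties":{"increments":{"type":"array"}},"required":["increments"]}

```bash
mkdir -p pics
cat > h.py <<'E'
import numpy as np, cv2
from rig import bot, capture, camera_model, finish_job
def save(n,f):
    im=capture(n); cv2.imwrite('pics/'+f,im[:,:,::-1]); return im
def ray(m,px):
    K=np.array(m['intrinsics']);R=np.array(m['R']);t=np.array(m['t'])
    d=((px[0]-K[0,2])/K[0,0],(px[1]-K[1,2])/K[1,1]);d=np.array(d);u=d.copy()
    for _ in range(20): u=d/(1+m['k1']*(u@u))
    return -R.T@t, R.T@np.array([u[0],u[1],1])
def onz(m,px,z):
    c,d=ray(m,px); return c+d*(z-c[2])/d[2]
def proj(m,X):
    K=np.array(m['intrinsics']);p=np.array(m['R'])@X+np.array(m['t']);u=p[:2]/p[2];u=u*(1+m['k1']*(u@u))
    return K[:2,:2]@u+K[:2,2]
E
python3 - <<'E'
from h import *
save('scene','s0.png');save('top','t0.png')
for n in('scene','top'):
    m=camera_model(n);print(n,ray(m,(280,210)),m['k1'])
s=bot.state();print(s['tool_rot'],s['tcp_pos'],s['force'],s['time'])
E
```

```text
scene (array([ 1.33570074, -0.34844408,  0.90494596]), array([-0.68833732,  0.29160275, -0.66442026])) -0.009642066124185028
top (array([0.2829043 , 0.02575523, 1.41295   ]), array([ 0.19035864, -0.00824728, -0.98180503])) -0.028403163416211602
[-1.16781558e-04  1.25062452e-01  9.92148563e-01 -7.73740204e-04] [0.14258738 0.55663784 0.25558647] [0.29760867 0.80775241 0.27705832] 0.1
```

View pics/s0.png

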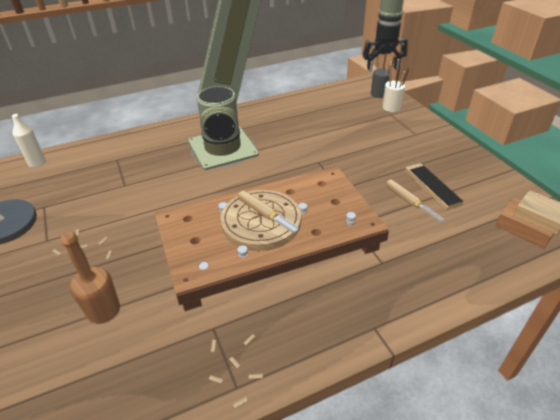

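View pics/t0.png

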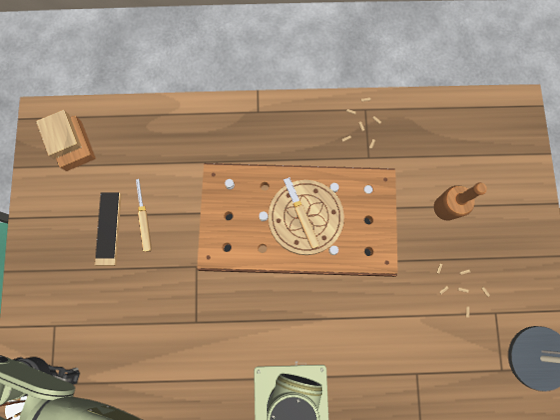

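The scene shows end-column dogs at (351,217) on the +y side, apparently raised, and (204,267) on the -y side, apparently flush. In the top view they are at (229,183) and (369,189). I'll check with enlarged crops.

Run:
```python
from h import *
s=cv2.imread('pics/s0.png');t=cv2.imread('pics/t0.png')
c=lambda im,x,y,r=25:cv2.resize(im[y-r:y+r,x-r:x+r],(400,300) if 0 else (300,300),interpolation=cv2.INTER_CUBIC)
cv2.imwrite('pics/c0.png',np.vstack([np.hstack([c(s,351,217),c(s,204,267)]),np.hstack([c(t,229,183),c(t,369,189)])]))
m=camera_model('top')
for p in [(229,183),(369,189),(229,216),(369,220),(227,247),(369,251)]: print(p,onz(m,p,.09),onz(m,p,.115))
m=camera_model('scene')
for p in [(351,216),(204,266)]: print(p,onz(m,p,.09),onz(m,p,.115))
```

```text
(229, 183) [0.62286379 0.15997155 0.09      ] [0.61643952 0.15743524 0.115     ]
(369, 189) [ 0.59434994 -0.24431226  0.09      ] [ 0.5884645  -0.23920875  0.115     ]
(229, 216) [0.52586122 0.16045171 0.09      ] [0.52127003 0.15790633 0.115     ]
(369, 220) [ 0.50357756 -0.23830336  0.09      ] [ 0.49940746 -0.2333134   0.115     ]
(227, 247) [0.43741031 0.16655157 0.09      ] [0.43449059 0.16389092 0.115     ]
(369, 251) [ 0.41522922 -0.23251625  0.09      ] [ 0.41272865 -0.22763565  0.115     ]
(351, 216) [0.59675712 0.17254189 0.09      ] [0.6194256  0.15655967 0.115     ]
(204, 266) [ 0.59805601 -0.24016409  0.09      ] [ 0.62068465 -0.24348579  0.115     ]
```

View pics/c0.png

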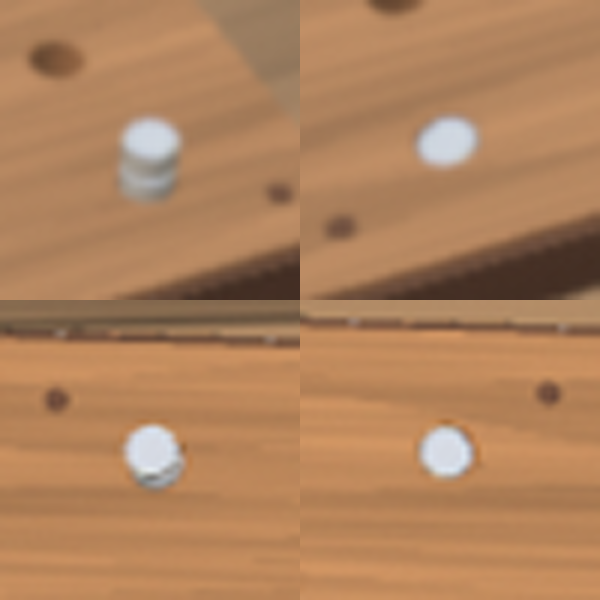

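The +y dog (scene (351,215), top (229,183)) shows a side wall, so it's the raised one. The -y dog at (369,189) is flush. Triangulating puts the raised dog's top at about (0.617, 0.156, 0.114). I'll move above it with the fingers shut.

jog_arm:
  increments:
    - [[-0.47, -0.225, 0, 0, -1], [-0.47, -0.225, 0, 0, -1], [-0.47, -0.225, 0, 0, -1], [-0.47, -0.225, 0, 0, -1], [-0.47, -0.225, 0, 0, -1], [-0.47, -0.225, 0, 0, -1], [-0.47, -0.225, 0, 0, -1], [-0.47, -0.225, 0, 0, -1]]

```text
time: 0.77
tcp_pos: [0.3032, 0.4221, 0.2559]
tool_rot: [-0.0, 0.125, 0.992, -0.0]
force: [1.2, -0.2, 0.4]
gripper_width: 0.001
finger_force: 0.0
```

jog_arm:
  increments:
    - [[-0.47, -0.225, 0, 0, -1], [-0.47, -0.225, 0, 0, -1], [-0.47, -0.225, 0, 0, -1], [-0.47, -0.225, 0, 0, -1], [-0.47, -0.225, 0, 0, -1], [-0.47, -0.225, 0, 0, -1], [-0.47, -0.225, 0, 0, -1], [-0.47, -0.225, 0, 0, -1]]

```text
time: 1.43
tcp_pos: [0.4629, 0.2882, 0.2559]
tool_rot: [-0.0, 0.125, 0.992, -0.0]
force: [0.0, -0.0, -1.1]
gripper_width: 0.0
finger_force: 0.0
```

jog_arm:
  increments:
    - [[-0.47, -0.225, 0, 0, -1], [-0.47, -0.225, 0, 0, -1], [-0.47, -0.225, 0, 0, -1], [-0.47, -0.225, 0, 0, -1], [-0.47, -0.225, 0, 0, -1], [-0.47, -0.225, 0, 0, -1], [-0.47, -0.225, 0, 0, -1], [0, 0, 0, 0, -1]]

```text
time: 2.1
tcp_pos: [0.6051, 0.1691, 0.2552]
tool_rot: [0.001, 0.127, 0.992, -0.001]
force: [0.6, -0.3, -0.8]
gripper_width: -0.0
finger_force: 0.0
```

Run:
```python
from h import *
m=camera_model('wrist');s=bot.state();im=save('wrist','w0.png')
print(s['tcp_pos'],s['tool_rot'],s['force'],s['gripper_width'],s['time'])
for X in [(.617,.156,.114),(.617,.156,.09)]: print(proj(m,np.array(X)))
print(proj(m,s['tcp_pos']+np.array([0,0,-.025])))
```

```text
[0.60506118 0.16914952 0.25524303] [ 6.35476906e-04  1.26801357e-01  9.91927606e-01 -7.97630201e-04] [ 0.56143946 -0.30587523 -0.84112211] -0.00024337090549659147 2.1
[271.04836055 213.34414322]
[271.89944848 205.80690638]
[281.827737   255.04548679]
```

View pics/w0.png

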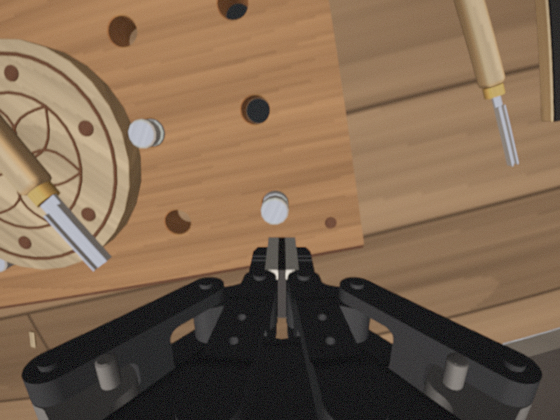

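The wrist view shows the dog top at (275,210), against a prediction of (271,213). The shut tips are at about (282,250), as expected.

Run:
```python
from h import *
m=camera_model('wrist');s=bot.state()
P=onz(m,(275,210),.114);print(P)
L=[(m,(275,210)),(camera_model('top'),(229.3,182.8)),(camera_model('scene'),(351,215.3))]
A=np.zeros((3,3));b=np.zeros(3)
for mm,p in L:
    c,d=ray(mm,p);d/=np.linalg.norm(d);M=np.eye(3)-np.outer(d,d);A+=M;b+=M@c
X=np.linalg.solve(A,b);print(X)
from scipy.spatial.transform import Rotation as Ro
q=s['tool_rot'];R=Ro.from_quat([q[1],q[2],q[3],q[0]])
print(s['tcp_pos'],R.inv().apply(X-s['tcp_pos'])/.05,s['force'])
```

```text
[0.61270041 0.16196222 0.114     ]
[0.61534435 0.15933431 0.11220501]
[0.60323165 0.17064935 0.25526312] [-0.29408971 -0.15629692  2.86098412] [-0.52602711  0.388039    0.22547459]
```

jog_arm:
  increments:
    - [[-0.135, -0.07, 0.35, 0, -1], [-0.135, -0.07, 0.35, 0, -1], [0, 0, 0.35, 0, -1], [0, 0, 0.35, 0, -1], [0, 0, 0.35, 0, -1], [0, 0, 0.2, 0, -1], [0, 0, 0, 0, -1], [0, 0, 0, 0, -1]]

```text
time: 2.82
tcp_pos: [0.6129, 0.1626, 0.1587]
tool_rot: [-0.0, 0.125, 0.992, -0.0]
force: [-0.1, 0.1, 0.2]
gripper_width: -0.001
finger_force: 0.0
```

Run:
```python
from h import *
im=save('wrist','w1.png');im2=save('scene','s1.png');im3=capture('top');s=bot.state()
print(s['tcp_pos'],s['force'],s['time'])
a=cv2.resize(im[150:300,200:350],(600,600))[:,:,::-1];a=cv2.resize(a,(400,400))
b=cv2.resize(im2[180:240,320:380],(400,400),interpolation=2)[:,:,::-1]
cv2.imwrite('pics/c1.png',np.hstack([a,b]))
```

```text
[0.61401099 0.16249573 0.16024507] [ 0.17315056 -0.69089335  0.69685099] 2.9667
```

View pics/c1.png

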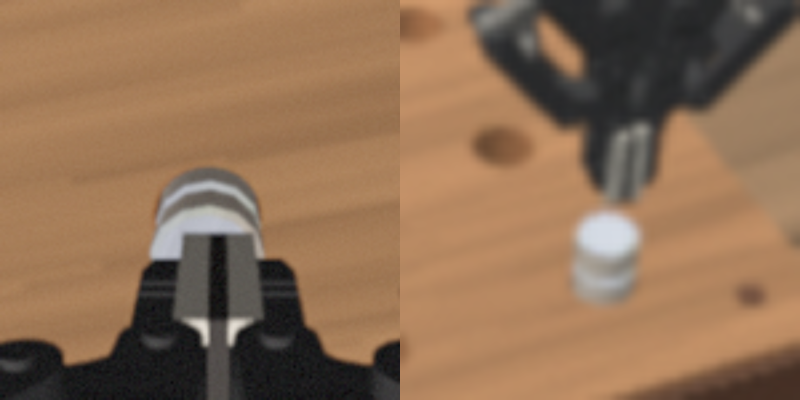

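The left crop shows the tips a few pixels to the right of the dog, about 2 mm towards tool +y. In the right crop the tips are just above the dog, so I'll make a small correction and descend.

jog_arm:
  increments:
    - [[-0.04, -0.045, 0.05, 0, -1], [0, 0, 0.08, 0, -1], [0, 0, 0.08, 0, -1], [0, 0, 0.08, 0, -1], [0, 0, 0.08, 0, -1], [0, 0, 0.05, 0, -1], [0, 0, 0.05, 0, -1], [0, 0, 0, 0, -1]]

```text
time: 3.63
tcp_pos: [0.6147, 0.1594, 0.135]
tool_rot: [-0.0, 0.125, 0.992, -0.0]
force: [-0.7, 0.1, 0.2]
gripper_width: -0.002
finger_force: 0.3
```

jog_arm:
  increments:
    - [[0, 0, 0.06, 0, -1], [0, 0, 0.06, 0, -1], [0, 0, 0.06, 0, -1], [0, 0, 0, 0, -1]]

```text
time: 3.97
tcp_pos: [0.6148, 0.1594, 0.1257]
tool_rot: [-0.0, 0.125, 0.992, 0.0]
force: [-0.0, -0.2, 1.0]
gripper_width: 0.001
finger_force: 0.3
```

Run:
```python
from h import *
im2=capture('scene');im=capture('wrist');F=[];Z=[]
s=bot.state();print(s['tcp_pos'],s['force'],s['time'])
a=cv2.resize(im[150:300,200:350],(400,400))[:,:,::-1]
b=cv2.resize(im2[180:240,320:380],(400,400),interpolation=2)[:,:,::-1]
cv2.imwrite('pics/c2.png',np.hstack([a,b]))
```

```text
[0.61475961 0.15948871 0.12565463] [ 0.42977503 -1.16739274 -0.17223018] 4.0667
```

View pics/c2.png

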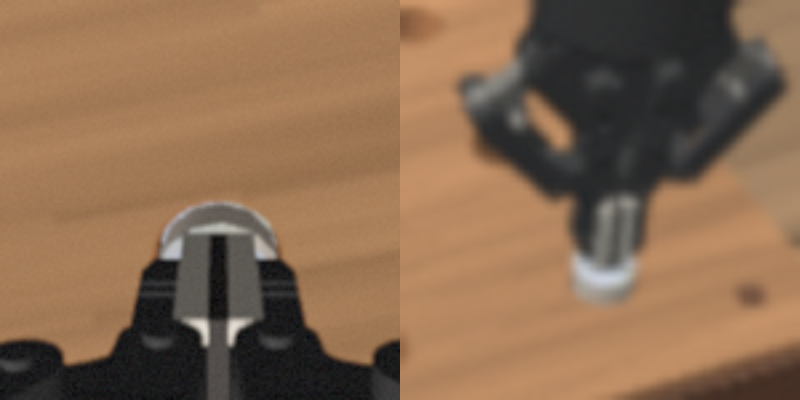

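The tips are now centred on the dog and it is already part-way down, with about 10 mm left. I'll keep going slowly.

jog_arm:
  increments:
    - [[0, 0, 0.04, 0, -1], [0, 0, 0.04, 0, -1], [0, 0, 0.04, 0, -1], [0, 0, 0.03, 0, -1]]

```text
time: 4.4
tcp_pos: [0.6148, 0.1595, 0.1188]
tool_rot: [0.0, 0.125, 0.992, 0.0]
force: [-2.0, 0.1, 4.9]
gripper_width: 0.002
finger_force: 2.1
```

jog_arm:
  increments:
    - [[0, 0, 0.02, 0, -1], [0, 0, 0, 0, -1]]

```text
time: 4.57
tcp_pos: [0.6148, 0.1595, 0.1176]
tool_rot: [0.0, 0.125, 0.992, 0.0]
force: [-0.5, 0.5, 2.7]
gripper_width: 0.003
finger_force: 1.1
```

jog_arm:
  increments:
    - [[0, 0, 0.02, 0, -1], [0, 0, 0, 0, -1]]

```text
time: 4.73
tcp_pos: [0.6148, 0.1595, 0.1167]
tool_rot: [0.0, 0.125, 0.992, 0.0]
force: [-0.3, 0.1, 2.7]
gripper_width: 0.003
finger_force: 1.4
```

jog_arm:
  increments:
    - [[0, 0, 0.016, 0, -1], [0, 0, 0, 0, -1]]

```text
time: 4.9
tcp_pos: [0.6148, 0.1595, 0.1159]
tool_rot: [0.0, 0.125, 0.992, 0.0]
force: [-0.0, 0.5, 3.0]
gripper_width: 0.005
finger_force: 1.6
```

jog_arm:
  increments:
    - [[0, 0, 0.01, 0, -1], [0, 0, 0, 0, -1]]

```text
time: 5.07
tcp_pos: [0.6148, 0.1595, 0.1155]
tool_rot: [0.0, 0.125, 0.992, 0.0]
force: [-1.7, 0.5, 3.0]
gripper_width: 0.001
finger_force: 1.7
```

jog_arm:
  increments:
    - [[0, 0, 0.01, 0, -1], [0, 0, 0, 0, -1]]

```text
time: 5.23
tcp_pos: [0.6148, 0.1595, 0.115]
tool_rot: [0.0, 0.125, 0.992, 0.0]
force: [-0.9, 0.8, 3.7]
gripper_width: -0.005
finger_force: 1.7
```

jog_arm:
  increments:
    - [[0, 0, 0.006, 0, -1], [0, 0, 0, 0, -1]]

```text
time: 5.4
tcp_pos: [0.6148, 0.1595, 0.1147]
tool_rot: [0.0, 0.125, 0.992, 0.0]
force: [-1.9, 1.2, 3.7]
gripper_width: -0.0
finger_force: 1.8
```

jog_arm:
  increments:
    - [[0, 0, 0.006, 0, -1], [0, 0, 0, 0, -1]]

```text
time: 5.57
tcp_pos: [0.6148, 0.1595, 0.1144]
tool_rot: [0.0, 0.125, 0.992, 0.0]
force: [-1.6, -0.4, 4.5]
gripper_width: 0.003
finger_force: 1.8
```

No force jump yet at nominal flush, so I'll back off and look.

jog_arm:
  increments:
    - [[0, 0, -0.3, 0, -1], [0, 0, -0.5, 0, -1], [0.3, 0, -0.5, 0, -1], [0.3, 0, -0.3, 0, -1], [0.3, 0, 0, 0, -1], [0, 0, 0, 0, -1], [0, 0, 0, 0, -1], [0, 0, 0, 0, -1]]

```text
time: 6.23
tcp_pos: [0.5716, 0.1703, 0.1935]
tool_rot: [-0.0, 0.125, 0.992, -0.0]
force: [0.5, -0.2, 0.7]
gripper_width: -0.001
finger_force: 0.0
```

Run:
```python
from h import *
m=camera_model('wrist');im=capture('wrist');im2=capture('scene')
s=bot.state();print(s['tcp_pos'],s['force'],s['time'])
p=proj(m,np.array([.615,.1595,.09]));print(p)
x,y=np.clip(p.astype(int),35,[524,384])
a=cv2.resize(im[y-35:y+35,x-35:x+35],(400,400),interpolation=2)[:,:,::-1]
m=camera_model('scene')
x,y=proj(m,np.array([.615,.1595,.09])).astype(int);print(x,y)
b=cv2.resize(im2[y-20:y+20,x-20:x+20],(400,400),interpolation=2)[:,:,::-1]
cv2.imwrite('pics/c3.png',np.hstack([a,b]))
```

```text
[0.57174425 0.17028041 0.19340937] [ 0.15513304 -0.24562578  0.17895486] 6.3333
[282.05683259 263.13739247]
350 221
```

View pics/c3.png

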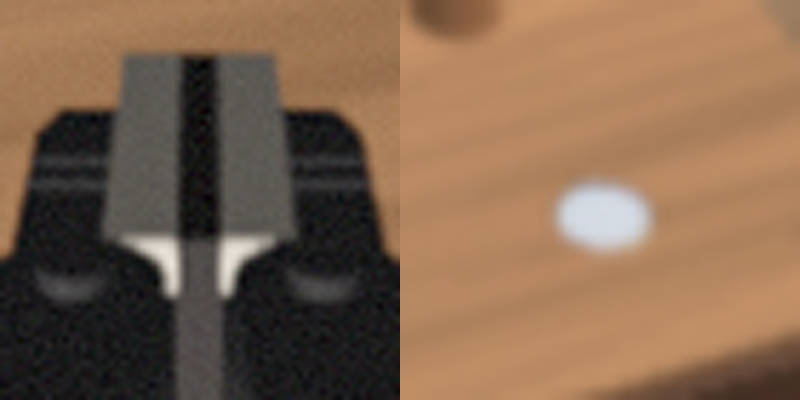

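In the scene crop the dog is a plain disc with no side wall showing. The fingers hide it in the wrist view, so I'll take one close look from the other side.

jog_arm:
  increments:
    - [[-0.4, 0, -0.1, 0, -1], [-0.4, 0, -0.1, 0, -1], [-0.4, 0, 0, 0, -1], [-0.4, 0, 0, 0, -1], [-0.4, 0, 0, 0, -1], [-0.2, 0, 0, 0, -1], [0, 0, 0, 0, -1], [0, 0, 0, 0, -1]]

```text
time: 7.0
tcp_pos: [0.678, 0.1428, 0.2031]
tool_rot: [-0.001, 0.126, 0.992, -0.0]
force: [-0.6, -0.7, 0.4]
gripper_width: -0.006
finger_force: 0.0
```

Run:
```python
from h import *
m=camera_model('wrist');im=capture('wrist')
s=bot.state();print(s['tcp_pos'],s['force'],s['time'],ray(m,(280,210))[0])
p=proj(m,np.array([.615,.1595,.09]));print(p,proj(m,np.array([.615,.1595,.092])))
x,y=np.clip(p.astype(int),50,[509,369])
cv2.imwrite('pics/c4.png',cv2.resize(im[y-50:y+50,x-50:x+50],(600,600),interpolation=2)[:,:,::-1])
```

```text
[0.67741521 0.14311629 0.20342936] [-0.22762302  0.67528813 -0.44409923] 7.05 [0.61211149 0.15968339 0.32021651]
[282.37049535 122.83640223] [282.37684592 122.87074637]
```

View pics/c4.png

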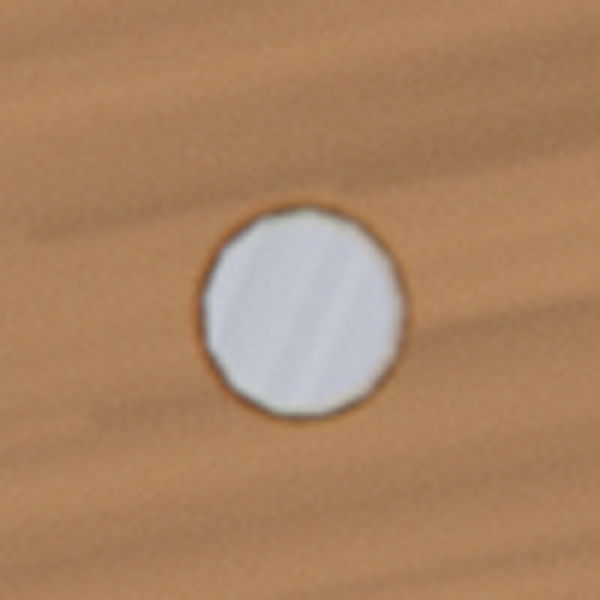

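From overhead the dog is clean and centred with no visible rim, but this angle tells little about height. As the stop is only 1 mm below flush, I'll press again lightly to feel for it.

jog_arm:
  increments:
    - [[0.4, 0, 0, 0, -1], [0.4, 0, 0, 0, -1], [0.3, 0, 0.3, 0, -1], [0.2, 0, 0.4, 0, -1], [0, 0, 0.4, 0, -1], [0, 0, 0.4, 0, -1], [0, 0, 0.14, 0, -1], [0, 0, 0, 0, -1]]

```text
time: 7.72
tcp_pos: [0.613, 0.1594, 0.1207]
tool_rot: [-0.002, 0.125, 0.992, -0.001]
force: [-0.2, -0.5, -0.1]
gripper_width: 0.003
finger_force: 0.0
```

jog_arm:
  increments:
    - [[0, 0, 0, 0, -1], [0, 0, 0, 0, -1]]

```text
time: 7.88
tcp_pos: [0.6156, 0.1597, 0.1238]
tool_rot: [0.001, 0.125, 0.992, 0.0]
force: [0.1, -0.0, 0.1]
gripper_width: 0.003
finger_force: 0.0
```

Position is good. Now down 8.9 mm to z 0.1149, then in fine steps.

jog_arm:
  increments:
    - [[0, 0, 0.06, 0, -1], [0, 0, 0.06, 0, -1], [0, 0, 0.04, 0, -1], [0, 0, 0, 0, -1], [0, 0, 0, 0, -1]]

```text
time: 8.3
tcp_pos: [0.6148, 0.1594, 0.1144]
tool_rot: [-0.0, 0.125, 0.992, 0.0]
force: [-0.3, 0.3, 0.5]
gripper_width: 0.002
finger_force: 0.0
```

jog_arm:
  increments:
    - [[0, 0, 0.01, 0, -1], [0, 0, 0, 0, -1], [0, 0, 0, 0, -1]]

```text
time: 8.55
tcp_pos: [0.6148, 0.1594, 0.1141]
tool_rot: [0.0, 0.125, 0.992, 0.0]
force: [-0.1, 0.8, 1.4]
gripper_width: -0.001
finger_force: 0.9
```

jog_arm:
  increments:
    - [[0, 0, 0.006, 0, -1], [0, 0, 0, 0, -1]]

```text
time: 8.72
tcp_pos: [0.6149, 0.1594, 0.1141]
tool_rot: [0.0, 0.125, 0.992, 0.0]
force: [-0.7, -0.6, 4.2]
gripper_width: -0.0
finger_force: 2.0
```

jog_arm:
  increments:
    - [[0, 0, 0.006, 0, -1], [0, 0, 0, 0, -1]]

```text
time: 8.88
tcp_pos: [0.6149, 0.1594, 0.114]
tool_rot: [0.0, 0.125, 0.992, 0.0]
force: [-1.7, -0.8, 5.4]
gripper_width: -0.001
finger_force: 2.9
```

jog_arm:
  increments:
    - [[0, 0, 0.006, 0, -1], [0, 0, 0, 0, -1]]

```text
time: 9.05
tcp_pos: [0.6149, 0.1595, 0.1141]
tool_rot: [0.0, 0.125, 0.992, 0.0]
force: [-2.1, -1.4, 7.2]
gripper_width: -0.003
finger_force: 3.6
```

z holds at 0.114 while the force climbs past the sliding force, so the dog is at its stop and flush to within 1 mm. I'll draw back now.

jog_arm:
  increments:
    - [[0, 0, -0.2, 0, -1], [0, 0, -0.5, 0, -1], [0, 0, -0.6, 0, -1], [0, 0, -0.6, 0, -1], [0, 0, -0.6, 0, -1], [0, 0, -0.4, 0, -1], [0, 0, -0.2, 0, -1], [0, 0, 0, 0, -1]]

```text
time: 9.72
tcp_pos: [0.6158, 0.1597, 0.2708]
tool_rot: [0.003, 0.125, 0.992, 0.001]
force: [0.1, 0.2, -0.6]
gripper_width: 0.003
finger_force: 0.0
```

jog_arm:
  increments:
    - [[0.4, 0.2, 0, 0, -1], [0.4, 0.2, 0, 0, -1], [0.4, 0.2, 0, 0, -1], [0.4, 0.2, 0, 0, -1], [0.4, 0.2, 0, 0, -1], [0.2, 0.1, 0, 0, -1], [0, 0, 0, 0, -1], [0, 0, 0, 0, -1]]

```text
time: 10.38
tcp_pos: [0.5219, 0.2399, 0.2671]
tool_rot: [-0.0, 0.125, 0.992, -0.001]
force: [0.2, 0.7, 0.3]
gripper_width: -0.003
finger_force: 0.0
```

Run:
```python
from h import *
save('scene','s9.png');s=bot.state();print(s['tcp_pos'],s['force'],np.abs(s['joint_velocities']).max(),s['time'])
```

```text
[0.52237102 0.23955083 0.26730707] [0.08300319 0.2934154  1.01428753] 0.01350168310983421 10.4333
```

View pics/s9.png

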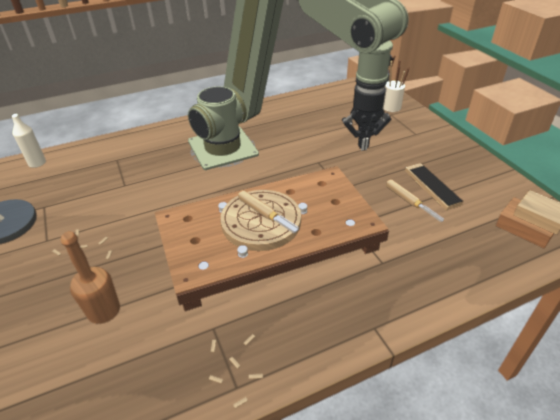

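The spare dog at (350,223) is flush, everything else is where it was, and the arm is clear.

```bash
python3 -c "
from rig import finish_job
print(finish_job())"
```

```text
the job is handed in; nothing more can be done
None
```

The spare dog is pressed down flush with the bench top (within about 1 mm, against its stop), the panel, other dogs and tools look undisturbed in the last picture, the arm is drawn back clear, and the job was handed in at about 10.4 s.

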